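# Show the cook what goes into the baking dish

## Task

Show the cook what goes into the baking dish next: point, from straight above with the fingers aimed down, first at the lid knob of the shortest of the three glass jars, then at the head of the taller of the two mills, and last down at the middle of the rectangular dish. Each time keep the fingertips still about 3 cm above it (for the dish, above the level of its rim) for a good two seconds, and finish while still pointing at the rectangular dish. Touch and move nothing, and do not point at the other jars, the other mill or the round dish.

Things in the scene. Friction and masses are not known exactly. Their poses are not given: they have to be found in the camera images.
- jar_short: straight-sided round glass jar of olives with a steel lid and a steel knob on top, 86 mm across, 85 mm tall over the knob (the shortest of three otherwise alike); stands upright on the board; origin at the centre of its underside, z up
- jar_short_top (a point): centre of the top of the lid knob (knob 32 mm across) of the jar (shortest), 85 mm above its underside
- jar_medium: straight-sided round glass jar of olives with a steel lid and a steel knob on top, 86 mm across, 115 mm tall over the knob (the middle-sized one of three otherwise alike); stands upright on the board; origin at the centre of its underside, z up
- jar_medium_top (a point): centre of the top of the lid knob (knob 32 mm across) of the jar (middle-sized one), 115 mm above its underside
- jar_tall: straight-sided round glass jar of olives with a steel lid and a steel knob on top, 86 mm across, 145 mm tall over the knob (the tallest of three otherwise alike); stands upright on the board; origin at the centre of its underside, z up
- jar_tall_top (a point): centre of the top of the lid knob (knob 32 mm across) of the jar (tallest), 145 mm above its underside
- mill_tall: turned wooden mill with a small steel stud on top, 56 mm across the foot and 52 mm across the head, 190 mm tall (the taller of two otherwise alike); stands upright on the counter; origin at the centre of its underside, z up
- mill_tall_top (a point): centre of the top of the head of the taller mill, 190 mm above its underside
- mill_short: turned wooden mill with a small steel stud on top, 56 mm across the foot and 52 mm across the head, 120 mm tall (the shorter of two otherwise alike); stands upright on the counter; origin at the centre of its underside, z up
- mill_short_top (a point): centre of the top of the head of the shorter mill, 120 mm above its underside
- dish_rect: rectangular slate-grey stoneware baking dish, cream inside, open on top: 150 mm along its x, 200 mm along its y (222 mm over the two end lugs), 60 mm tall, walls 7 mm; origin at the centre of its underside, z up
- dish_rect_mouth (a point): centre of the rectangular dish's open top, at the height of its rim (60 mm above its underside)
- dish_round: round slate-grey stoneware dish, cream inside, open on top, 150 mm across the rim, 60 mm tall; origin at the centre of its underside
- dish_round_mouth (a point): centre of the round dish's open top, at the height of its rim
- board: fixed wooden board lying on the counter under the three jars, 120 mm along its x, 380 mm along its y, 12 mm thick; origin at the centre of its underside. The jars stand in a row along its y, 130 mm apart, in any order
- avocado_a: avocado standing on its blunt end, 66 mm across, 79 mm tall, a bystander; origin at the centre of its underside
- avocado_b: avocado standing on its blunt end, 66 mm across, 79 mm tall, a bystander; origin at the centre of its underside
There are look-alikes about, which are no part of the job. Leave any blue look-alike of the mill_tall alone.

How it is judged (in metres and radians):
On the way, in this order (a step that is already met when the one before it is completed fails the run):
1. point from above at the lid knob of the shortest jar (horizontal distance between the grasp point and jar_short_top below 0.025 m and z of the grasp point in the frame of jar_short_top between 0.015 and 0.085 m and angle between the grasp point's own z axis and vertical above 2.4 rad), for 1.5 s.
2. point from above at the head of the taller mill (horizontal distance between the grasp point and mill_tall_top below 0.025 m and z of the grasp point in the frame of mill_tall_top between 0.015 and 0.085 m and angle between the grasp point's own z axis and vertical above 2.4 rad), for 1.5 s.
3. point from above at the middle of the rectangular dish (horizontal distance between the grasp point and dish_rect_mouth below 0.035 m and z of the grasp point in the frame of dish_rect_mouth between 0.015 and 0.085 m and angle between the grasp point's own z axis and vertical above 2.4 rad), for 1.5 s.
At the end, for the whole second after the job is handed in: The TCP is still over the rectangular dish: within 35 mm of its middle, 15 to 85 mm above its rim, tool within about 42 degrees of straight down; jars, mills, dishes, and avocados are within 10 mm of their start. The jar and mill had 25 mm, all were held 1.5 s (all of step 3 and distance of each of jar_short, jar_medium, jar_tall, mill_tall, mill_short, dish_rect, dish_round, avocado_a, avocado_b from where it was at the start of the episode below 0.01 m); the robot touches nothing.
It fails at once if the fingers or the arm touch anything (contact force between any of the fingers, the arm and anything else above 0.5 N).
It fails at once if a jar, mill, dish or avocado is moved by more than 10 mm (distance of any of jar_short, jar_medium, jar_tall, mill_tall, mill_short, dish_rect, dish_round, avocado_a, avocado_b from where it was at the start of the episode above 0.01 m).
It fails at once if a wrong thing is pointed at: the TCP comes within 25 mm horizontally of, and 15 to 70 mm above, the top of another jar or mill or the middle of the round dish's mouth ((horizontal distance between the grasp point and jar_medium_top below 0.025 m and z of the grasp point in the frame of jar_medium_top between 0.015 and 0.07 m and angle between the grasp point's own z axis and vertical above 2.4 rad) or (horizontal distance between the grasp point and jar_tall_top below 0.025 m and z of the grasp point in the frame of jar_tall_top between 0.015 and 0.07 m and angle between the grasp point's own z axis and vertical above 2.4 rad) or (horizontal distance between the grasp point and mill_short_top below 0.025 m and z of the grasp point in the frame of mill_short_top between 0.015 and 0.07 m and angle between the grasp point's own z axis and vertical above 2.4 rad) or (horizontal distance between the grasp point and dish_round_mouth below 0.025 m and z of the grasp point in the frame of dish_round_mouth between 0.015 and 0.07 m and angle between the grasp point's own z axis and vertical above 2.4 rad)).
It also fails if it takes over 56 s, if anything falls off the work surface, if the arm or the gripper's body presses on something with over 40 N, if the wrist force passes 120 N, or if a joint passes its speed limit or range.

## Robot

A 7-joint arm with a two-finger parallel gripper is mounted at the origin on the work surface. World frame = base frame: x ahead of the robot, y to its left, z up, the work surface at z = 0. Lengths are in m, angles in degrees, forces in N, time in s.
With the tool pointing down it reaches from about 0.4 to 0.75 m from the base axis. Payload 19.5 kg.
Tool frame: the origin (TCP) lies between the finger pads, 19 mm behind the fingertips; this is the grasp point; z points along the fingers, y is the line along which they close (so a half turn about z gives the same grasp; the last joint's range is limited). The gripper opens to 85 mm and grips with 20 to 120 N. Pads are 22 mm wide; open, the fingers measure 114 mm over their backs; the gripper's body (76 mm by 85 mm) begins 54 mm behind the grasp point. The pads swing forward as they close: fully open they stand 13 mm farther back than shut.
Start: joints at [-2.389, 40.479, -1.581, 85.061, 1.261, 54.483, -4.326], TCP at [0.575, 0, 0.25] pointing down, gripper open.
Joint ranges: [-155.06, 155.06], [-18.47, 123.98], [-90, 86.84], [0, 140.48], [-83.41, 263.41], [0, 116], [-161.91, 161.91]. Speed limits (degrees/s): [108.29, 108.29, 147.25, 147.25, 172.46, 172.46, 172.46].

## Interface

Orientations are given as a 3x3 rotation matrix whose columns are the frame's x, y, z axes.
In Python, from plant import r, eyes gives the robot as it stands.
- The arm moves only by the tool jog_arm, never from a script. Its arguments are lists of equal length, an entry for each row: "slide": the shift along the world's x, y, z normalised to -1 to 1, where 1 is 0.1 m, a list of three; "roll": the turn about the world's z normalised to -1 to 1, where 1 is pi rad. In form: {"slide": [[x, y, z], ...], "roll": [roll, ...]}. A call has exactly 10 rows; each row is the pose to reach, as a shift and turn from the pose commanded when the call began, turning the shorter way round; what a row does not reach only later rows make up. A row lasts 1/8 s, in which the tool goes at most 62.5 mm and 10.7 degrees, less where a joint would pass 70% of its speed; a pose out of reach is approached as far as the arm can. A call with a number of a shift or a turn outside -1 to 1 is refused whole. A call with a gripper value outside its range is refused whole. "grip" is the opening, from 0 (shut) to 1 (fully open), set as the call begins (left out, the last holds). The fingers move at their own pace and stop on an object; "grip_force" is the grip in N (left out, the last holds). Time passes only in rows, so rows that repeat a pose let the fingers close, or fill a call up. It gives the time, the measured TCP pose, the force, the opening and the grip force at its end, in the units of the state.
- r.get_obs(): the state, without advancing time (a new reading comes with each control period).
- eyes.read_camera(name): name is "scene" or "side" or "wrist"; returns (picture, depth): 480x640x3 uint8, red, green, blue; 480x640 float32, m along the optical axis (not along the pixel's ray), 0 where there is no reading.
- eyes.camera_params(name): a dict with "K" (3x3 intrinsics, pixels), "pose" (4x4, takes a point from camera to world coordinates). Camera axes: x right, y up, looking along -z (the intrinsics and any distortion apply to the point x, -y, -z); pixel columns grow to the right and rows downward; lengths in m; the calibration is good to about 2 mm. A picture is of the moment at which its call begins: read the wrist's pose just before it. camera_params takes no time and is no camera call; for the wrist camera it gives the pose at the moment of the call.
- r.sign_off(): hands the job in; it is judged then, once.
The state is a dict: "clock": time; "q": joint angles; "joint_velocities": joint speeds; "joint_torque": joint torques, N m; "tcp_pos": TCP position; "ee_rot": TCP orientation; "wrist_force": force on the tool from outside, world axes, zero at the start; "torque": the same for the moment, N m; "finger_gap": finger opening in m; "gripper_force": force on a finger pad.
Only numpy, scipy, OpenCV 4.12 (cv2) and the standard library are available. Lean on these libraries where they do the work, as an engineer would, in place of code of your own. Each camera call takes 0.05 s, during which the arm holds its last target. There are 200 camera calls.

## Working session

There is one attempt and no reset: what is moved stays moved. The work goes in short steps, Python scripts to look and compute and a tool call to move; the robot and the scene stay as the last step left them, time stands still between calls to the robot, and variables do not carry over. Pictures are saved under pics/ and viewed, at most 10 in all, crops included, and the job is handed in when it is done.

Besides the shell and the picture viewer there is one more tool, called after "Call:" as a command line: name --pt "numbers of a row" for each row, then --argument value for the rest. jog_arm: Moves the arm, as the interface text tells. Its arguments: {"type":"object","properties":{"slide":{"type":"array"},"roll":{"type":"array"},"grip":{"type":"number"},"grip_force":{"type":"number"}},"required":["slide","roll"]}

```bash
mkdir -p pics
cat > h.py <<'E'
import numpy as np, cv2
from plant import r, eyes
def cloud(name):
    p=eyes.camera_params(name); im,d=eyes.read_camera(name)
    K=np.array(p["K"]);T=np.array(p["pose"])
    v,u=np.mgrid[:480,:640]
    P=np.stack([(u-K[0,2])/K[0,0]*d,-(v-K[1,2])/K[1,1]*d,-d],-1)@T[:3,:3].T+T[:3,3]
    P[d==0]=np.nan
    return im,d,P,p
E
python3 - <<'E'
from h import *
for n in("scene","side"):
    im,d,P,p=cloud(n); cv2.imwrite(f"pics/{n}.png",im[...,::-1]); np.savez(n,im=im,P=P,d=d)
    print(n,{k:np.round(v,3).tolist() for k,v in p.items() if k in("K","pose")}, p.keys())
print(r.get_obs()["clock"])
E
```

```text
scene {'K': [[590.705, 0.0, 316.329], [0.0, 590.705, 238.783], [0.0, 0.0, 1.0]], 'pose': [[0.455, -0.468, 0.757, 1.429], [0.89, 0.23, -0.393, -0.489], [0.01, 0.853, 0.522, 0.788], [0.0, 0.0, 0.0, 1.0]]} dict_keys(['K', 'pose'])
side {'K': [[457.318, 0.0, 324.37], [0.0, 457.318, 236.132], [0.0, 0.0, 1.0]], 'pose': [[-0.98, 0.116, -0.16, 0.35], [-0.198, -0.554, 0.809, 0.759], [0.005, 0.824, 0.566, 0.64], [0.0, 0.0, 0.0, 1.0]]} dict_keys(['K', 'pose'])
0.1
```

View pics/scene.png

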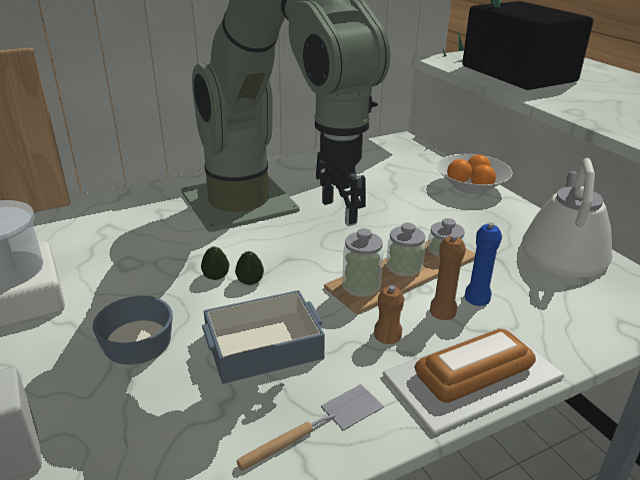

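View pics/side.png

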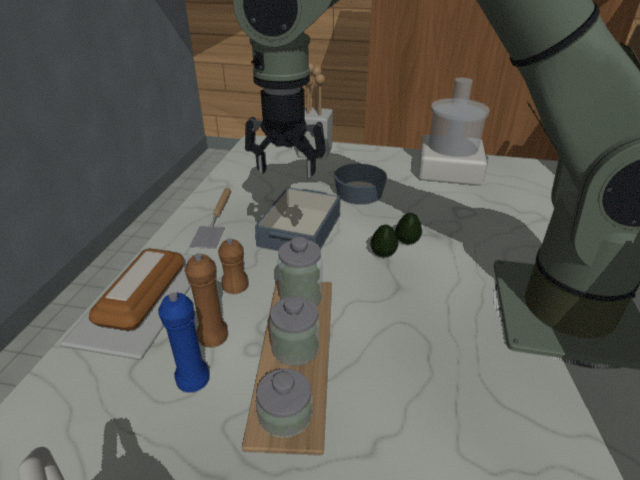

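The scene view shows jars from left to right: tall (363,237), medium (407,230) and short (447,225). The tall wooden mill is at (453,240), the short one at (391,290), the blue look-alike at (488,228), the rectangular dish near (265,333) and the round dish near (133,330). In the side view the short jar's knob is at (284,378), the tall mill's top at (201,258) and the rectangular dish near (300,218).

Run:
```python
from h import *
W={"scene":dict(js=(447,224,22),jm=(407,230,22),jt=(363,237,24),mt=(453,243,14),ms=(391,293,14),blue=(488,232,14),av1=(215,262,18),av2=(249,266,18)),
"side":dict(js=(284,382,26),jm=(294,306,24),jt=(299,247,22),mt=(201,264,16),ms=(231,248,14),blue=(178,305,18),av1=(409,228,16),av2=(384,240,16))}
for n in W:
    P=np.load(n+".npz")["P"]
    for k,(u,v,h) in W[n].items():
        Q=P[v-h:v+h,u-h:u+h].reshape(-1,3);Q=Q[np.isfinite(Q[:,2])&(Q[:,2]<.23)]
        zt=np.percentile(Q[:,2],99.5); S=Q[Q[:,2]>zt-.006]
        print(n,k,"ztop",zt.round(3),"n",len(S),"mid",((S.min(0)+S.max(0))/2).round(3),"ext",np.ptp(S,axis=0).round(3))
# dish rims from both views: points at z 0.05..0.066
for n,(u0,u1,v0,v1) in {"scene":(195,335,280,390),"side":(245,345,180,258)}.items():
    P=np.load(n+".npz")["P"][v0:v1,u0:u1].reshape(-1,3)
    S=P[(P[:,2]>.054)&(P[:,2]<.067)]
    print(n,"rect",len(S),np.percentile(S[:,2],98).round(3),cv2.minAreaRect(S[:,:2].astype(np.float32)))
for n,(u0,u1,v0,v1) in {"scene":(85,180,288,370),"side":(330,390,160,205)}.items():
    P=np.load(n+".npz")["P"][v0:v1,u0:u1].reshape(-1,3)
    S=P[(P[:,2]>.054)&(P[:,2]<.067)]
    print(n,"round",len(S),cv2.minEnclosingCircle(S[:,:2].astype(np.float32)))
```

```text
scene js ztop 0.19 n 39 mid [0.67  0.206 0.188] ext [0.014 0.021 0.01 ]
scene jm ztop 0.128 n 97 mid [0.51  0.219 0.125] ext [0.028 0.034 0.007]
scene jt ztop 0.158 n 110 mid [0.532 0.089 0.156] ext [0.03  0.03  0.007]
scene mt ztop 0.191 n 32 mid [0.67  0.21  0.189] ext [0.014 0.013 0.008]
scene ms ztop 0.121 n 35 mid [0.679 0.063 0.118] ext [0.02  0.012 0.007]
scene blue ztop 0.191 n 26 mid [0.668 0.307 0.188] ext [0.017 0.012 0.006]
scene av1 ztop 0.078 n 65 mid [ 0.335 -0.18   0.076] ext [0.025 0.026 0.008]
scene av2 ztop 0.079 n 64 mid [ 0.386 -0.117  0.077] ext [0.028 0.027 0.008]
side js ztop 0.098 n 334 mid [0.49  0.353 0.095] ext [0.03  0.032 0.007]
side jm ztop 0.127 n 222 mid [0.507 0.222 0.125] ext [0.031 0.031 0.007]
side jt ztop 0.157 n 159 mid [0.529 0.092 0.154] ext [0.03  0.034 0.007]
side mt ztop 0.189 n 42 mid [0.669 0.212 0.187] ext [0.011 0.012 0.007]
side ms ztop 0.119 n 31 mid [0.679 0.066 0.117] ext [0.011 0.014 0.007]
side blue ztop 0.19 n 60 mid [0.664 0.31  0.187] ext [0.012 0.012 0.007]
side av1 ztop 0.077 n 59 mid [ 0.331 -0.172  0.075] ext [0.024 0.023 0.007]
side av2 ztop 0.078 n 62 mid [ 0.381 -0.111  0.075] ext [0.028 0.022 0.007]
scene rect 1587 0.062 ((0.5979654788970947, -0.1727364957332611), (0.22159266471862793, 0.15412098169326782), 83.04239654541016)
side rect 785 0.06 ((0.5924306511878967, -0.20639726519584656), (0.2983611822128296, 0.15154492855072021), 83.17931365966797)
scene round 799 ((0.4786688983440399, -0.3925049901008606), 0.07743510603904724)
side round 328 ((0.48814404010772705, -0.3397258520126343), 0.12826459109783173)
```

Run:
```python
from h import *
S=np.concatenate([np.load(n+".npz")["P"].reshape(-1,3) for n in("scene","side")])
P=np.load("side.npz")["P"].reshape(-1,3)
Q=P[(P[:,2]>.054)&(P[:,2]<.067)&(np.abs(P[:,0]-.598)<.13)&(np.abs(P[:,1]+.173)<.14)&((np.hypot(P[:,0]-.479,P[:,1]+.392)>.1))]
print("side rect",cv2.minAreaRect(Q[:,:2].astype(np.float32)))
P=np.load("scene.npz")["P"]; Q=P[212:245,428:466].reshape(-1,3)
Q=Q[np.hypot(Q[:,0]-.49,Q[:,1]-.35)<.035];Q=Q[Q[:,2]>Q[:,2].max()-.006]
print("scene js",Q.max(0),(Q.min(0)+Q.max(0))/2)
for lim in(.1,.2): # tall things between x.3-.9, per y
    A=S[(S[:,2]>lim)&(S[:,0]>.3)&(S[:,0]<.9)&(S[:,1]>.25)&(S[:,1]<.8)]
    print(lim,len(A),A.min(0).round(2),A.max(0).round(2))
o=r.get_obs();print(o["tcp_pos"],np.round(o["ee_rot"],3),o["finger_gap"])
```

```text
side rect ((0.5968535542488098, -0.16941934823989868), (0.2238781899213791, 0.15154492855072021), 83.17931365966797)
scene js [0.50704623 0.36671214 0.09955533] [0.49078693 0.35057945 0.09660278]
0.1 7001 [0.48 0.25 0.1 ] [0.7  0.73 0.25]
0.2 1206 [0.59 0.56 0.2 ] [0.69 0.65 0.25]
[5.74795054e-01 9.15905291e-06 2.49596375e-01] [[ 0.     1.    -0.001]
 [ 1.    -0.    -0.   ]
 [-0.    -0.001 -1.   ]] 0.0856059644044994
```

Call:
jog_arm --pt "0 0.03 0.1" --pt "0 0.1 0.2" --pt "-0.03 0.2 0.3" --pt "-0.06 0.3 0.3" --pt "-0.09 0.42 0.3" --pt "-0.12 0.55 0.3" --pt "-0.15 0.68 0.3" --pt "-0.18 0.8 0.3" --pt "-0.2 0.9 0.3" --pt "-0.22 1.0 0.3" --roll '[0,0,0,0,0,0,0,0,0,0]' --grip 0

```text
clock: 1.35
tcp_pos: [0.5529, 0.1006, 0.28]
ee_rot: [[0.0, 1.0, -0.0], [1.0, -0.0, -0.0], [-0.0, -0.0, -1.0]]
wrist_force: [-0.3, -0.4, -0.1]
finger_gap: -0.0002
gripper_force: 0.0
```

Call:
jog_arm --pt "-0.02 0.1 0" --pt "-0.04 0.2 0" --pt "-0.06 0.3 0" --pt "-0.08 0.4 0" --pt "-0.1 0.5 0" --pt "-0.12 0.6 0" --pt "-0.14 0.7 0" --pt "-0.16 0.8 0" --pt "-0.18 0.9 0" --pt "-0.2 1.0 0" --roll '[0,0,0,0,0,0,0,0,0,0]'

```text
clock: 2.6
tcp_pos: [0.5328, 0.2006, 0.2799]
ee_rot: [[0.0, 1.0, -0.0], [1.0, -0.0, -0.0], [-0.0, -0.0, -1.0]]
wrist_force: [-0.1, -0.9, 0.1]
finger_gap: 0.0001
gripper_force: 0.0
```

Call:
jog_arm --pt "-0.02 0.1 0" --pt "-0.04 0.2 0" --pt "-0.06 0.3 0" --pt "-0.08 0.4 0" --pt "-0.1 0.5 0" --pt "-0.12 0.6 0" --pt "-0.14 0.7 0" --pt "-0.16 0.8 0" --pt "-0.18 0.9 0" --pt "-0.2 1.0 0" --roll '[0,0,0,0,0,0,0,0,0,0]'

```text
clock: 3.85
tcp_pos: [0.5128, 0.3007, 0.28]
ee_rot: [[-0.0, 1.0, -0.0], [1.0, 0.0, 0.0], [0.0, -0.0, -1.0]]
wrist_force: [0.9, -0.2, 0.4]
finger_gap: 0.0001
gripper_force: 0.0
```

Call:
jog_arm --pt "-0.06 0.12 0" --pt "-0.12 0.24 0" --pt "-0.18 0.36 0" --pt "-0.22 0.46 0" --pt "-0.23 0.52 -0.1" --pt "-0.23 0.52 -0.2" --pt "-0.23 0.52 -0.3" --pt "-0.23 0.52 -0.4" --pt "-0.23 0.52 -0.48" --pt "-0.23 0.52 -0.54" --roll '[0,0,0,0,0,0,0,0,0,0]'

```text
clock: 5.1
tcp_pos: [0.49, 0.3519, 0.2255]
ee_rot: [[0.0, 1.0, -0.0], [1.0, -0.0, -0.0], [-0.0, -0.0, -1.0]]
wrist_force: [0.2, -0.7, -0.3]
finger_gap: -0.0002
gripper_force: 0.0
```

Call:
jog_arm --pt "0 0 -0.1" --pt "0 0 -0.2" --pt "0 0 -0.3" --pt "0 0 -0.4" --pt "0 0 -0.5" --pt "0 0 -0.6" --pt "0 0 -0.68" --pt "0 0 -0.75" --pt "0 0 -0.8" --pt "0 0 -0.8" --roll '[0,0,0,0,0,0,0,0,0,0]'

```text
clock: 6.35
tcp_pos: [0.4899, 0.352, 0.1458]
ee_rot: [[-0.0, 1.0, -0.0], [1.0, 0.0, -0.0], [-0.0, -0.0, -1.0]]
wrist_force: [0.2, 0.2, -0.2]
finger_gap: -0.0002
gripper_force: 0.0
```

Run:
```python
from h import *
im,_=eyes.read_camera("side"); cv2.imwrite("pics/hold1.png",im[...,::-1])
```

```text
(no output)
```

View pics/hold1.png

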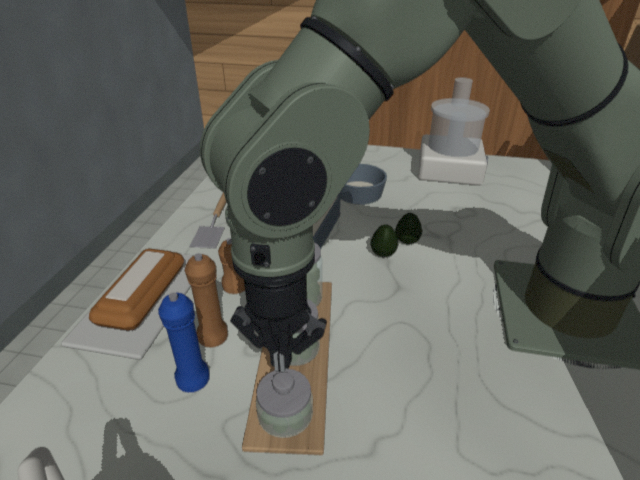

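The closed fingertips, at about (280,366), hang just above the short jar's knob at (284,378), with nothing touching. I hold here, then move to the mill.

Call:
jog_arm --pt "0 0 0" --pt "0 0 0" --pt "0 0 0" --pt "0 0 0" --pt "0 0 0" --pt "0 0 0" --pt "0 0 0" --pt "0 0 0" --pt "0 0 0" --pt "0 0 0" --roll '[0,0,0,0,0,0,0,0,0,0]'

```text
clock: 7.65
tcp_pos: [0.49, 0.352, 0.146]
ee_rot: [[-0.0, 1.0, -0.0], [1.0, 0.0, 0.0], [0.0, -0.0, -1.0]]
wrist_force: [0.1, 0.1, 0.2]
finger_gap: -0.0001
gripper_force: 0.0
```

Call:
jog_arm --pt "0 0 0" --pt "0 0 0" --pt "0 0 0" --pt "0 0 0" --pt "0 0 0" --pt "0 0 0" --pt "0 0 0" --pt "0 0 0" --pt "0 0 0" --pt "0 0 0" --roll '[0,0,0,0,0,0,0,0,0,0]'

```text
clock: 8.9
tcp_pos: [0.49, 0.352, 0.146]
ee_rot: [[0.0, 1.0, -0.0], [1.0, -0.0, -0.0], [-0.0, -0.0, -1.0]]
wrist_force: [0.2, -0.2, 1.5]
finger_gap: 0.0001
gripper_force: 0.0
```

Call:
jog_arm --pt "0 0 0.1" --pt "0 0 0.2" --pt "0 0 0.3" --pt "0 0 0.4" --pt "0 0 0.5" --pt "0 0 0.6" --pt "0 0 0.7" --pt "0 0 0.8" --pt "0 0 0.9" --pt "0 0 1.0" --roll '[0,0,0,0,0,0,0,0,0,0]'

```text
clock: 10.15
tcp_pos: [0.49, 0.352, 0.2466]
ee_rot: [[-0.0, 1.0, -0.0], [1.0, 0.0, -0.0], [-0.0, -0.0, -1.0]]
wrist_force: [0.7, 0.4, -0.4]
finger_gap: -0.0001
gripper_force: 0.0
```

Call:
jog_arm --pt "0 0 0.15" --pt "0 0 0.3" --pt "0.1 -0.08 0.4" --pt "0.2 -0.16 0.4" --pt "0.3 -0.24 0.4" --pt "0.4 -0.32 0.4" --pt "0.53 -0.42 0.4" --pt "0.66 -0.52 0.4" --pt "0.78 -0.61 0.4" --pt "0.9 -0.7 0.4" --roll '[0,0,0,0,0,0,0,0,0,0]'

```text
clock: 11.4
tcp_pos: [0.5808, 0.2814, 0.2859]
ee_rot: [[0.0, 1.0, -0.0], [1.0, -0.0, -0.0], [-0.0, -0.0, -1.0]]
wrist_force: [-0.6, 0.3, 0.2]
finger_gap: -0.0002
gripper_force: 0.0
```

Call:
jog_arm --pt "0.12 -0.09 0" --pt "0.25 -0.2 0" --pt "0.4 -0.32 0" --pt "0.55 -0.44 0" --pt "0.7 -0.56 0" --pt "0.82 -0.65 0" --pt "0.9 -0.71 0" --pt "0.9 -0.71 -0.15" --pt "0.9 -0.71 -0.3" --pt "0.9 -0.71 -0.45" --roll '[0,0,0,0,0,0,0,0,0,0]'

```text
clock: 12.65
tcp_pos: [0.6701, 0.2109, 0.2405]
ee_rot: [[-0.0, 1.0, -0.0], [1.0, 0.0, 0.0], [0.0, -0.0, -1.0]]
wrist_force: [0.0, -0.6, -0.6]
finger_gap: -0.0001
gripper_force: 0.0
```

Run:
```python
from h import *
im,_=eyes.read_camera("side"); cv2.imwrite("pics/hold2.png",im[...,::-1])
```

```text
(no output)
```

View pics/hold2.png

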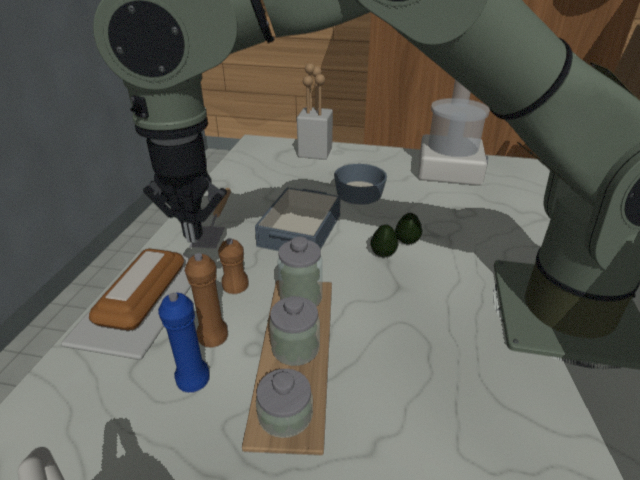

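The fingertips, at about (196,240), are right above the tall wooden mill's stud at (201,256), and everything else is undisturbed. I hold here, then move to the dish.

Call:
jog_arm --pt "0 0 0" --pt "0 0 0" --pt "0 0 0" --pt "0 0 0" --pt "0 0 0" --pt "0 0 0" --pt "0 0 0" --pt "0 0 0" --pt "0 0 0" --pt "0 0 0" --roll '[0,0,0,0,0,0,0,0,0,0]'

```text
clock: 13.95
tcp_pos: [0.67, 0.211, 0.241]
ee_rot: [[0.0, 1.0, -0.0], [1.0, -0.0, 0.0], [0.0, -0.0, -1.0]]
wrist_force: [-0.9, -0.2, 1.3]
finger_gap: 0.0002
gripper_force: 0.0
```

Call:
jog_arm --pt "0 0 0" --pt "0 0 0" --pt "0 0 0" --pt "0 0 0" --pt "0 0 0" --pt "0 0 0" --pt "0 0 0" --pt "0 0 0" --pt "0 0 0" --pt "0 0 0" --roll '[0,0,0,0,0,0,0,0,0,0]'

```text
clock: 15.2
tcp_pos: [0.67, 0.211, 0.2409]
ee_rot: [[0.0, 1.0, -0.0], [1.0, -0.0, 0.0], [0.0, -0.0, -1.0]]
wrist_force: [-0.9, -0.7, 0.2]
finger_gap: 0.0
gripper_force: 0.0
```

Call:
jog_arm --pt "0 0 0.1" --pt "0 0 0.2" --pt "-0.03 -0.08 0.3" --pt "-0.07 -0.18 0.3" --pt "-0.11 -0.3 0.3" --pt "-0.15 -0.42 0.3" --pt "-0.19 -0.54 0.3" --pt "-0.23 -0.67 0.3" --pt "-0.27 -0.8 0.3" --pt "-0.3 -0.92 0.3" --roll '[0,0,0,0,0,0,0,0,0,0]'

```text
clock: 16.45
tcp_pos: [0.6398, 0.1181, 0.2711]
ee_rot: [[0.0, 1.0, -0.0], [1.0, -0.0, -0.0], [-0.0, -0.0, -1.0]]
wrist_force: [0.4, 0.2, -0.0]
finger_gap: 0.0002
gripper_force: 0.0
```

Call:
jog_arm --pt "-0.03 -0.1 0" --pt "-0.06 -0.2 0" --pt "-0.09 -0.3 0" --pt "-0.12 -0.4 0" --pt "-0.15 -0.5 0" --pt "-0.18 -0.6 0" --pt "-0.21 -0.7 0" --pt "-0.24 -0.8 0" --pt "-0.27 -0.9 0" --pt "-0.3 -1.0 0" --roll '[0,0,0,0,0,0,0,0,0,0]'

```text
clock: 17.7
tcp_pos: [0.6098, 0.0183, 0.271]
ee_rot: [[0.0, 1.0, -0.0], [1.0, -0.0, -0.0], [-0.0, -0.0, -1.0]]
wrist_force: [0.8, -0.6, 0.3]
finger_gap: 0.0002
gripper_force: 0.0
```

Call:
jog_arm --pt "-0.01 -0.1 0" --pt "-0.02 -0.2 0" --pt "-0.03 -0.3 0" --pt "-0.04 -0.4 0" --pt "-0.05 -0.5 0" --pt "-0.06 -0.6 0" --pt "-0.07 -0.7 0" --pt "-0.08 -0.8 0" --pt "-0.1 -0.9 0" --pt "-0.12 -1.0 0" --roll '[0,0,0,0,0,0,0,0,0,0]'

```text
clock: 18.95
tcp_pos: [0.5978, -0.0817, 0.271]
ee_rot: [[0.0, 1.0, -0.0], [1.0, -0.0, 0.0], [0.0, -0.0, -1.0]]
wrist_force: [-0.2, 0.4, 1.2]
finger_gap: 0.0001
gripper_force: 0.0
```

Call:
jog_arm --pt "0 -0.1 0" --pt "0 -0.2 0" --pt "0 -0.3 0" --pt "0 -0.4 0" --pt "0 -0.5 0" --pt "0 -0.6 -0.1" --pt "0 -0.7 -0.2" --pt "0 -0.8 -0.4" --pt "0 -0.86 -0.6" --pt "0 -0.9 -0.8" --roll '[0,0,0,0,0,0,0,0,0,0]'

```text
clock: 20.2
tcp_pos: [0.5977, -0.1716, 0.1895]
ee_rot: [[0.0, 1.0, -0.001], [1.0, -0.0, 0.0], [0.0, -0.001, -1.0]]
wrist_force: [0.2, -0.4, 0.0]
finger_gap: 0.0003
gripper_force: 0.0
```

Call:
jog_arm --pt "0 0 -0.15" --pt "0 0 -0.3" --pt "0 0 -0.42" --pt "0 0 -0.54" --pt "0 0 -0.64" --pt "0 0 -0.72" --pt "0 0 -0.78" --pt "0 0 -0.81" --pt "0 0 -0.81" --pt "0 0 -0.81" --roll '[0,0,0,0,0,0,0,0,0,0]'

```text
clock: 21.45
tcp_pos: [0.5981, -0.171, 0.1102]
ee_rot: [[-0.0, 1.0, 0.0], [1.0, 0.0, -0.0], [-0.0, 0.0, -1.0]]
wrist_force: [1.2, -0.0, 0.1]
finger_gap: -0.0002
gripper_force: 0.0
```

Run:
```python
from h import *
im,_=eyes.read_camera("scene"); cv2.imwrite("pics/hold3.png",im[...,::-1])
```

```text
(no output)
```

View pics/hold3.png

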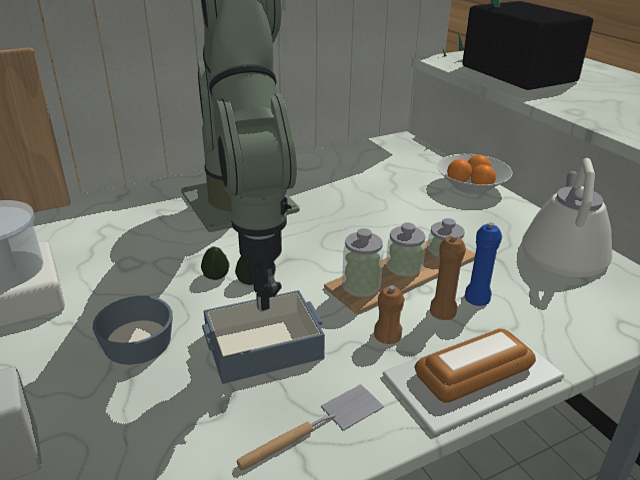

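The fingertips, at about (265,303), hang above the middle of the rectangular dish (rim centre near (265,322)). All objects are in their original places. I hold here, then hand in.

Call:
jog_arm --pt "0 0 0" --pt "0 0 0" --pt "0 0 0" --pt "0 0 0" --pt "0 0 0" --pt "0 0 0" --pt "0 0 0" --pt "0 0 0" --pt "0 0 0" --pt "0 0 0" --roll '[0,0,0,0,0,0,0,0,0,0]'

```text
clock: 22.75
tcp_pos: [0.598, -0.171, 0.11]
ee_rot: [[0.0, 1.0, -0.0], [1.0, -0.0, -0.0], [-0.0, -0.0, -1.0]]
wrist_force: [0.6, 0.1, 0.2]
finger_gap: -0.0001
gripper_force: 0.0
```

Call:
jog_arm --pt "0 0 0" --pt "0 0 0" --pt "0 0 0" --pt "0 0 0" --pt "0 0 0" --pt "0 0 0" --pt "0 0 0" --pt "0 0 0" --pt "0 0 0" --pt "0 0 0" --roll '[0,0,0,0,0,0,0,0,0,0]'

```text
clock: 24.0
tcp_pos: [0.598, -0.171, 0.11]
ee_rot: [[0.0, 1.0, -0.0], [1.0, -0.0, 0.0], [0.0, -0.0, -1.0]]
wrist_force: [0.1, -0.4, -0.3]
finger_gap: -0.0003
gripper_force: 0.0
```

```bash
python3 -c "
from plant import r
print(r.sign_off())"
```

```text
the job is handed in; nothing more can be done
None
```

The arm pointed at the shortest jar's knob, then the taller mill's head, then the middle of the rectangular dish, each for about 2.5 s with the tips about 3 cm above; nothing appeared touched or moved, and the job was handed in at 24 s still over the dish (no verdict was returned).

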